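Book in the samples: scan, set the label count, print, tray up

TASK

Book in the samples that stand on the bench between the printer and the grey tray: take the scanner from its dock, aim it down at the code label on top of each sample that is there and hold it still for a good second, in the order violet-capped jar, green-lidded pot, red-capped jar, yellow-capped jar (skip those that are missing). Then click the printer's dial round to the number of samples you scanned, one label for each, and only then press the green print button fully. Finish with every sample standing upright in the grey tray and the scanner standing in its dock again, the dial left as set; leave the loupe, the brush and the tweezers alone.

Things in the scene. Friction and masses are not known exactly. Their poses are not given: they have to be found in the camera images.
- scanner: hand scanner: upright grey block 34 (x) x 44 (y) x 125 (z) mm, 0.16 kg, orange band low down, dark rubber on the faces 34 mm apart (x): take it there from above, 95 mm above its underside. Origin: centre of the underside, where its window is; it reads along its own -z, labels within 10 mm of that line and 35 to 115 mm from the window, while it is held still.
- dock: fixed black dock in which the scanner stands upright: open box 66 (x) x 76 (y) x 26 (z) mm, walls and floor 6 mm thick; pocket 54 x 64 mm, 20 mm deep, 10 mm clear all round the scanner. Origin: centre of the underside; the scanner's x and y run along the dock's, its underside stands 6 mm above this origin.
- grey_tray: dark grey stacking tray, loose, 225 (x) x 132 (y) x 40 (z) mm outside, walls 4 mm; inside floor 216 x 122 mm, 7 mm above its origin at the centre of the underside; wall tops at 35 to 38 mm.
- violet_jar: Sample jar with the violet cap. Round, 48 mm across, 44 mm tall with its cap fixed on; take it round the body 15 to 24 mm above its underside. Loose, 0.06 kg. Origin: centre of the underside, z up. May be absent.
- violet_jar_code (a point): Centre of the code label on top of the jar with the violet cap, 44 mm above its underside. Absent with it.
- green_pot: Sample pot with the green lid. Round, body 48 mm across (lid 52 mm), 50 mm tall with its lid fixed on; take it 15 to 28 mm above its underside. Loose, 0.06 kg. Origin: centre of the underside, z up. May be absent.
- green_pot_code (a point): Centre of the code label on top of the pot with the green lid, 50 mm above its underside. Absent with it.
- red_jar: Sample jar with the red cap. Round, 48 mm across, 44 mm tall with its cap fixed on; take it round the body 15 to 24 mm above its underside. Loose, 0.06 kg. Origin: centre of the underside, z up. May be absent.
- red_jar_code (a point): Centre of the code label on top of the jar with the red cap, 44 mm above its underside. Absent with it.
- yellow_jar: Sample jar with the yellow cap. Round, 48 mm across, 44 mm tall with its cap fixed on; take it round the body 15 to 24 mm above its underside. Loose, 0.06 kg. Origin: centre of the underside, z up. May be absent.
- yellow_jar_code (a point): Centre of the code label on top of the jar with the yellow cap, 44 mm above its underside. Absent with it.
- printer: white label printer, fixed, 140 (x) x 210 (y) x 60 (z) mm, label slot in its front (-x side), paper roll on brackets behind it (to +136 mm in x, 68 mm high). On its top: the quantity dial (at x -12, y +50 mm) and the green print button (at x -12, y -55 mm). Origin: centre of the underside.
- dial (a joint): quantity dial on the printer, a black knob with a bar. Rad, growing clockwise from above, 0 to 4.19 with end stops. Clicks every 0.5236 rad (30 deg, about 0.07 N m): stop k = k labels, 0 to 8; let go near a stop it settles there. The white line points at the number: long red mark (printer's -x side) = 0, then a black mark a click, the long one = 5. It starts at 5 to 8.
- dial_grip (a point): on the dial's axis, 31 mm above its skirt's underside (97 mm above the bench), at the height to grip. The dial's bar is 42 mm long (along this frame's x, the white line at its -x end), 14 mm thick (y), its top 7 mm above this point, its foot 23 mm below; the frame turns with the dial.
- print_button (a joint): travel of the green print button: 0 released, 0.006 m fully down (about 5 N, springs back). 4.5 mm or more counts as pressed.
- print_button_top (a point): centre of the top face of the green button (28 mm across), 82 mm above the bench when released; press straight down.
- loupe: black eye loupe, 35 mm across, 27 mm tall, standing on the bench; bystander. Origin: centre of its underside.
- brush: antistatic brush lying flat, 17 x 150 x 8 mm (long along y); bystander. Origin: centre of its underside.
- tweezers: steel tweezers lying flat, 12 x 122 x 10 mm (long along y); bystander. Origin: centre of the underside.
Things that resemble listed ones, but are neither listed nor needed, are in the scene too. Of the things that look like the scanner, the smallest one is meant.

How it is judged (in metres and radians):
On the way, in this order (a step that is already met when the one before it is completed fails the run):
1. the scanner is held still, aimed at the label of the jar with the violet cap (x of violet_jar_code in the frame of scanner between -0.012 and 0.012 m and y of violet_jar_code in the frame of scanner between -0.012 and 0.012 m and z of violet_jar_code in the frame of scanner between -0.12 and -0.03 m), for 0.8 s.
2. the scanner is held still, aimed at the label of the pot with the green lid (x of green_pot_code in the frame of scanner between -0.012 and 0.012 m and y of green_pot_code in the frame of scanner between -0.012 and 0.012 m and z of green_pot_code in the frame of scanner between -0.12 and -0.03 m), for 0.8 s.
3. the scanner is held still, aimed at the label of the jar with the red cap (x of red_jar_code in the frame of scanner between -0.012 and 0.012 m and y of red_jar_code in the frame of scanner between -0.012 and 0.012 m and z of red_jar_code in the frame of scanner between -0.12 and -0.03 m), for 0.8 s.
4. the scanner is held still, aimed at the label of the jar with the yellow cap (x of yellow_jar_code in the frame of scanner between -0.012 and 0.012 m and y of yellow_jar_code in the frame of scanner between -0.012 and 0.012 m and z of yellow_jar_code in the frame of scanner between -0.12 and -0.03 m), for 0.8 s.
5. the dial rests at the stop of the number of samples present ((height (world z) of any of violet_jar, green_pot above -5 m or value of joint dial below 1.309 rad) and (height (world z) of any of violet_jar, red_jar above -5 m or value of joint dial below 1.309 rad) and (height (world z) of any of violet_jar, yellow_jar above -5 m or value of joint dial below 1.309 rad) and (height (world z) of any of green_pot, red_jar above -5 m or value of joint dial below 1.309 rad) and (height (world z) of any of green_pot, yellow_jar above -5 m or value of joint dial below 1.309 rad) and (height (world z) of any of red_jar, yellow_jar above -5 m or value of joint dial below 1.309 rad) and (value of joint dial between 1.4508 and 1.6908 rad or (value of joint dial between 0.9272 and 1.1672 rad and height (world z) of each of violet_jar, green_pot below -5 m) or (value of joint dial between 0.9272 and 1.1672 rad and height (world z) of each of violet_jar, red_jar below -5 m) or (value of joint dial between 0.9272 and 1.1672 rad and height (world z) of each of violet_jar, yellow_jar below -5 m) or (value of joint dial between 0.9272 and 1.1672 rad and height (world z) of each of green_pot, red_jar below -5 m) or (value of joint dial between 0.9272 and 1.1672 rad and height (world z) of each of green_pot, yellow_jar below -5 m) or (value of joint dial between 0.9272 and 1.1672 rad and height (world z) of each of red_jar, yellow_jar below -5 m)) and velocity of joint dial between -0.1 and 0.1 rad/s and contact force between the fingers and dial below 0.3 N), for 0.3 s.
6. the print button is pressed (value of joint print_button above 0.0045 m), for 0.05 s.
At the end, for the whole second after the job is handed in: every sample present stands upright (within 10 degrees) on the floor of the grey tray, at rest; the scanner stands upright in the dock; the dial rests at the stop of the number of samples present (within 0.12 rad); the button is released ((height (world z) of any of violet_jar, green_pot above -5 m or value of joint dial below 1.309 rad) and (height (world z) of any of violet_jar, red_jar above -5 m or value of joint dial below 1.309 rad) and (height (world z) of any of violet_jar, yellow_jar above -5 m or value of joint dial below 1.309 rad) and (height (world z) of any of green_pot, red_jar above -5 m or value of joint dial below 1.309 rad) and (height (world z) of any of green_pot, yellow_jar above -5 m or value of joint dial below 1.309 rad) and (height (world z) of any of red_jar, yellow_jar above -5 m or value of joint dial below 1.309 rad) and (value of joint dial between 1.4508 and 1.6908 rad or (value of joint dial between 0.9272 and 1.1672 rad and height (world z) of each of violet_jar, green_pot below -5 m) or (value of joint dial between 0.9272 and 1.1672 rad and height (world z) of each of violet_jar, red_jar below -5 m) or (value of joint dial between 0.9272 and 1.1672 rad and height (world z) of each of violet_jar, yellow_jar below -5 m) or (value of joint dial between 0.9272 and 1.1672 rad and height (world z) of each of green_pot, red_jar below -5 m) or (value of joint dial between 0.9272 and 1.1672 rad and height (world z) of each of green_pot, yellow_jar below -5 m) or (value of joint dial between 0.9272 and 1.1672 rad and height (world z) of each of red_jar, yellow_jar below -5 m)) and value of joint print_button below 0.0015 m and x of scanner in the frame of dock between -0.014 and 0.014 m and y of scanner in the frame of dock between -0.014 and 0.014 m and z of scanner in the frame of dock below 0.012 m and angle between scanner's own z axis and vertical below 0.12 rad and linear speed of each of scanner, violet_jar, green_pot, red_jar, yellow_jar below 0.02 m/s and x of violet_jar in the frame of grey_tray between -0.095 and 0.095 m and y of violet_jar in the frame of grey_tray between -0.05 and 0.05 m and z of violet_jar in the frame of grey_tray between 0.001 and 0.018 m and angle between each of violet_jar, green_pot, red_jar, yellow_jar's own z axis and vertical below 0.17 rad and x of green_pot in the frame of grey_tray between -0.095 and 0.095 m and y of green_pot in the frame of grey_tray between -0.05 and 0.05 m and z of green_pot in the frame of grey_tray between 0.001 and 0.018 m and x of red_jar in the frame of grey_tray between -0.095 and 0.095 m and y of red_jar in the frame of grey_tray between -0.05 and 0.05 m and z of red_jar in the frame of grey_tray between 0.001 and 0.018 m and x of yellow_jar in the frame of grey_tray between -0.095 and 0.095 m and y of yellow_jar in the frame of grey_tray between -0.05 and 0.05 m and z of yellow_jar in the frame of grey_tray between 0.001 and 0.018 m); the robot touches nothing.
It fails at once if the print button pressed while the dial shows a wrong number (value of joint print_button above 0.0035 m and not ((height (world z) of any of violet_jar, green_pot above -5 m or value of joint dial below 1.309 rad) and (height (world z) of any of violet_jar, red_jar above -5 m or value of joint dial below 1.309 rad) and (height (world z) of any of violet_jar, yellow_jar above -5 m or value of joint dial below 1.309 rad) and (height (world z) of any of green_pot, red_jar above -5 m or value of joint dial below 1.309 rad) and (height (world z) of any of green_pot, yellow_jar above -5 m or value of joint dial below 1.309 rad) and (height (world z) of any of red_jar, yellow_jar above -5 m or value of joint dial below 1.309 rad) and (value of joint dial between 1.4508 and 1.6908 rad or (value of joint dial between 0.9272 and 1.1672 rad and height (world z) of each of violet_jar, green_pot below -5 m) or (value of joint dial between 0.9272 and 1.1672 rad and height (world z) of each of violet_jar, red_jar below -5 m) or (value of joint dial between 0.9272 and 1.1672 rad and height (world z) of each of violet_jar, yellow_jar below -5 m) or (value of joint dial between 0.9272 and 1.1672 rad and height (world z) of each of green_pot, red_jar below -5 m) or (value of joint dial between 0.9272 and 1.1672 rad and height (world z) of each of green_pot, yellow_jar below -5 m) or (value of joint dial between 0.9272 and 1.1672 rad and height (world z) of each of red_jar, yellow_jar below -5 m)))).
It fails at once if the loupe disturbed (moved more than 3 cm) (distance of loupe from where it was at the start of the episode above 0.03 m).
It fails at once if the brush disturbed (moved more than 3 cm) (distance of brush from where it was at the start of the episode above 0.03 m).
It fails at once if the tweezers disturbed (moved more than 3 cm) (distance of tweezers from where it was at the start of the episode above 0.03 m).
Of violet_jar, green_pot, red_jar, yellow_jar only 2 to 3 are there at a start; the rules pass over those that are not, and their reading is None.
At some moment in a run one of violet_jar, green_pot, red_jar, yellow_jar may be knocked a few centimetres aside while the robot is not near it.
It also fails if it takes over 192 s, if anything falls off the work surface, if the arm or the gripper's body presses on something with over 40 N, if the wrist force passes 120 N, or if a joint passes its speed limit or range.

ROBOT

A 7-joint arm with a two-finger parallel gripper is mounted at the origin on a cart in front of the work surface, level with it; the furniture and walls round the work are solid. World frame = base frame: x ahead of the robot, y to its left, z up, the work surface at z = 0. Lengths are in m, angles in degrees, forces in N, time in s.
With the tool pointing down it reaches from about 0.425 to 0.925 m from the base axis. Payload 6.8 kg.
Tool frame: the origin (TCP) lies where the fingers leave the gripper's body, on its centre line; the fingertips stand 80 mm ahead of it and the grasp point (between the pads) lies 61 mm ahead of it; z points along the fingers, y is the line along which they close (so a half turn about z gives the same grasp; the last joint's range is limited). The gripper opens to 88 mm and grips with 3 to 60 N. Pads are 20 mm wide; open, the fingers measure 115 mm over their backs; the gripper's body (75 mm by 178 mm) begins 61 mm behind the grasp point.
Start: joints at [68.921, 27.33, 1.283, 89.118, -0.659, 63.558, -4.761], TCP at [0.173, -0.652, 0.303] pointing down, gripper open.
Joint ranges: [-169.35, 169.35], [-19.33, 120.38], [-80.79, 83.38], [13.8, 139.57], [-78.32, 258.32], [9.67, 109.79], [-169.56, 169.56]. Speed limits (degrees/s): [136.94, 136.94, 180, 180, 180, 180, 180].

INTERFACE

Orientations are given as a 3x3 rotation matrix whose columns are the frame's x, y, z axes.
In Python, from workcell import ctrl gives the robot as it stands.
- The arm moves only by the shell command python3 -m jog 'ROWS' [FORCE]. ROWS is JSON, a list of rows, each a list of 7 numbers: the finger opening in mm, from 0 to 87.8, then the shift along the tool's x, y, z in mm, then the turn, a rotation vector about the tool's x, y, z in degrees. In form: [[grip, tx, ty, tz, rx, ry, rz], ...]. A call has 1 to 8 rows; each row shifts and turns the commanded pose from where the row before left it, along the tool's axes as they then stand; what a row does not reach is not made up. A row lasts 1/12 s, in which the tool goes at most 41.7 mm and 7.16 degrees, less where a joint would pass 70% of its speed; a pose out of reach is approached as far as the arm can. A call is refused whole if a number of a shift passes 41.7 or a number of a turn 7.16, either way. A call with a gripper value outside its range is refused whole. The fingers move at their own pace and stop on an object; FORCE is the grip in N (left out, the last holds). Time passes only in rows, so rows that do not move let the fingers close. It gives the time, the measured TCP pose, the force, the opening and the grip force at its end, in the units of the state.
- ctrl.state(): the state, without advancing time (a new reading comes with each control period).
- ctrl.snapshot(name): name is "side" or "top" or "wrist"; returns a dict with "color" (420x560x3 uint8, red, green, blue), "depth" (420x560 float32, m along the optical axis (not along the pixel's ray), 0 where there is no reading), "fov_y" (degrees; the focal length in pixels is half the picture's height over the tangent of half this angle, whatever the lens; pixels are square), "cx", "cy" (the principal point, pixels), "view" (4x4, takes a point from world to camera coordinates). Camera axes: x right, y down, z forward; pixel columns grow to the right and rows downward; lengths in m; the calibration is good to about 2 mm. A picture is of the moment at which its call begins.
- ctrl.finish_job(): hands the job in; it is judged then, once.
The state is a dict: "time_s": time; "joints": joint angles; "dq": joint speeds; "joint_efforts": joint torques, N m; "eef_pos": TCP position; "tool_rot": TCP orientation; "contact_force": force on the tool from outside, world axes, zero at the start; "moment": the same for the moment, N m; "finger_gap": finger opening in m; "grasp_force": force on a finger pad.
Only numpy, scipy, OpenCV 4.12 (cv2) and the standard library are available. Lean on these libraries where they do the work, as an engineer would, in place of code of your own. Each camera call takes 0.05 s, during which the arm holds its last target. There are 200 camera calls.

## Working session

There is one attempt and no reset: what is moved stays moved. The work goes in short steps, Python scripts to look and compute and a shell command to move; the robot and the scene stay as the last step left them, time stands still between calls to the robot, and variables do not carry over. Pictures are saved under pics/ and viewed, at most 14 in all, crops included, and the job is handed in when it is done.

```bash
mkdir -p pics; cat > h.py <<'E'
import numpy as np, cv2
from workcell import ctrl
def snap(n,f=None):
    s=ctrl.snapshot(n)
    if f: cv2.imwrite('pics/'+f,s['color'][:,:,::-1])
    return s
def cloud(s):
    d=s['depth'];h,w=d.shape;f=h/2/np.tan(np.radians(s['fov_y'])/2)
    u,v=np.meshgrid(np.arange(w),np.arange(h))
    P=np.stack([(u-s['cx'])/f*d,(v-s['cy'])/f*d,d,np.ones_like(d)],-1)
    P=P@np.linalg.inv(s['view']).T
    P=P[...,:3];P[d==0]=np.nan
    return P
def st():
    s=ctrl.state();print(s['time_s'],np.round(s['eef_pos'],4),np.round(s['tool_rot'],3).tolist(),np.round(s['contact_force'],1),round(s['finger_gap'],4),np.round(s['grasp_force'],1));return s
def to_tool(p,lift=0.061):
    "shift in tool axes (mm) that brings the grasp point to p"
    s=ctrl.state();R=np.array(s['tool_rot']);d=np.array(p)-(np.array(s['eef_pos'])+R[:,2]*lift)
    return np.round(R.T@d*1000,1)
E
python3 - <<'E'
from h import *
st()
for n in('top','side'):
    s=snap(n,n+'0.png');P=cloud(s);np.save(n+'0.npy',P);print(n,s['fov_y'],np.round(np.linalg.inv(s['view']),3).tolist())
E
```

```text
0.0 [ 0.1733 -0.6519  0.3017] [[0.966, 0.257, -0.001], [0.257, -0.966, 0.002], [-0.0, -0.002, -1.0]] [ 0.1  0.1 -0. ] 0.0877 0.0
top 50.80337300998656 [[0.004, -0.989, 0.147, 0.389], [-1.0, -0.007, -0.014, -0.043], [0.015, -0.147, -0.989, 1.515], [0.0, 0.0, 0.0, 1.0]]
side 42.98387902100575 [[0.603, 0.699, -0.385, 1.11], [0.798, -0.529, 0.289, -0.444], [-0.001, -0.481, -0.877, 1.29], [0.0, 0.0, 0.0, 1.0]]
```

View pics/top0.png

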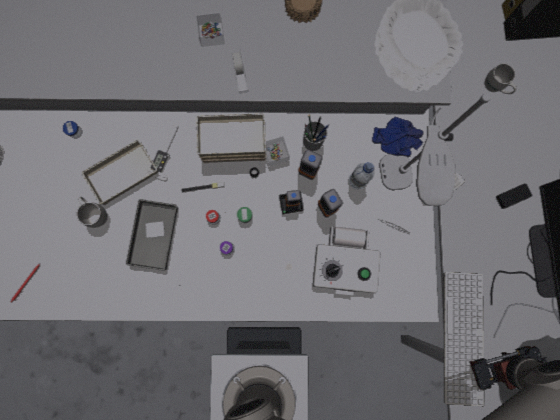

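View pics/side0.png

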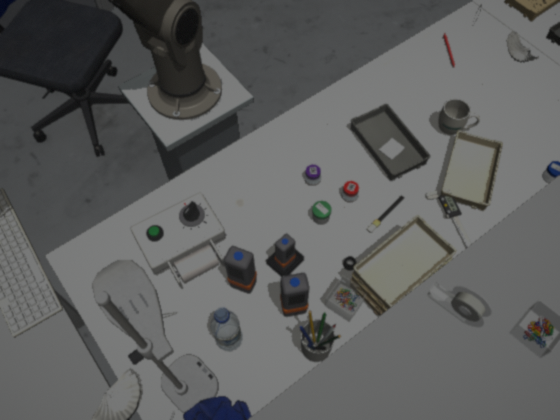

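Top view: violet jar (227,248), green pot (245,214) and red jar (212,216) are present, with no yellow jar among them (the blue lid at (71,128) is a decoy), so 3 samples. The scanner could be any of the blocks at (291,200), (311,162) or (330,202). The smallest, standing in the black dock at (291,200), is the one I'll check in a crop. The dial is at (333,270), the button at (364,274) and the tray at (154,233).

```bash
python3 - <<'E'
from h import *
im=cv2.imread('pics/top0.png')
cv2.imwrite('pics/crop0.png',cv2.resize(im[140:300,200:400],None,fx=4,fy=3.75,interpolation=cv2.INTER_CUBIC)[:600,:800])
P=np.load('top0.npy');S=np.load('side0.npy')
for n,(u,v) in dict(vio=(227,248),grn=(245,214),red=(212,216),scan=(291,195),s2=(311,158),s3=(330,198),dial=(333,270),btn=(364,274),tray=(154,233)).items(): print(n,np.round(P[v,u],3))
hsv=cv2.cvtColor(im,cv2.COLOR_BGR2HSV)
def big(m,Q,n):
    k,l,s,c=cv2.connectedComponentsWithStats(m.astype(np.uint8))
    for i in range(1,k):
        if s[i,4]>25:
            q=Q[l==i]; q=q[~np.isnan(q[:,0])]; 
            if len(q) and abs(q[:,1].mean())<.7 and .3<q[:,0].mean()<.95: print(n,s[i,4],np.round(c[i]),np.round(q.mean(0),3),np.round(np.median(q,0),3),np.round((q.max(0)+q.min(0))/2,3))
for nm,Q in(('top',P),('side',S)):
    h=cv2.cvtColor(cv2.imread(f'pics/{nm}0.png'),cv2.COLOR_BGR2HSV);sat=(h[...,1]>110)&(h[...,2]>40);H=h[...,0]
    big(sat&(H>125)&(H<155),Q,nm+' vio');big(sat&(H>45)&(H<85),Q,nm+' grn');big(sat&((H>172)|(H<6)),Q,nm+' red');big(sat&(H>100)&(H<120),Q,nm+' blue')
# scanner block: top points within region
for nm,Q in(('top',P),('side',S)):
    m=(Q[...,2]>.10)&(Q[...,2]<.2)&(Q[...,0]>.4)&(Q[...,0]<.8)&(Q[...,1]>-.4)&(Q[...,1]<0)
    k,l,s,c=cv2.connectedComponentsWithStats(m.astype(np.uint8))
    for i in range(1,k):
        if s[i,4]>20: q=Q[l==i];print(nm,'tall',np.round(c[i]),s[i,4],np.round(q.mean(0),3),q.min(0).round(3),q.max(0).round(3))
q=P[(P[...,2]>.025)&(P[...,2]<.05)&(P[...,0]>.35)&(P[...,0]<.7)&(P[...,1]>.12)&(P[...,1]<.4)]
print('tray',cv2.minAreaRect(q[:,:2].astype(np.float32)))
E
```

```text
vio [0.497 0.109 0.039]
grn [0.61  0.05  0.052]
red [nan nan nan]
scan [ 0.66  -0.101  0.131]
s2 [ 0.769 -0.161  0.178]
s3 [ 0.644 -0.22   0.172]
dial [ 0.424 -0.236  0.1  ]
btn [ 0.413 -0.339  0.079]
tray [0.549 0.361 0.011]
top vio 65 [226. 248.] [0.498 0.112 0.044] [0.497 0.111 0.044] [0.498 0.113 0.043]
top grn 57 [364. 274.] [ 0.414 -0.34   0.081] [ 0.413 -0.339  0.082] [ 0.414 -0.341  0.079]
top red 77 [212. 216.] [0.604 0.161 0.043] [0.604 0.161 0.043] [0.604 0.161 0.042]
top blue 1061 [396. 137.] [ 0.887 -0.472  0.034] [ 0.883 -0.472  0.035] [ 0.896 -0.481  0.033]
top blue 92 [ 71. 128.] [0.903 0.652 0.048] [0.903 0.647 0.048] [0.906 0.654 0.048]
top blue 36 [312. 158.] [ 0.771 -0.163  0.175] [ 0.77  -0.163  0.175] [ 0.77  -0.163  0.175]
top blue 32 [332. 198.] [ 0.642 -0.227  0.174] [ 0.642 -0.227  0.175] [ 0.642 -0.227  0.173]
side vio 70 [313. 172.] [0.508 0.111 0.043] [0.51  0.108 0.043] [0.504 0.113 0.044]
side grn 69 [319. 213.] [0.622 0.041 0.049] [0.622 0.04  0.049] [0.62  0.045 0.048]
side grn 82 [153. 231.] [ 0.42  -0.339  0.08 ] [ 0.421 -0.339  0.08 ] [ 0.418 -0.33
[... 1006 characters left out ...]
 0.678 -0.088  0.138]
top tall [333. 270.] 49 [ 0.425 -0.236  0.104] [ 0.412 -0.254  0.1  ] [ 0.437 -0.216  0.111]
side tall [189. 208.] 69 [ 0.431 -0.235  0.102] [ 0.416 -0.254  0.1  ] [ 0.445 -0.215  0.108]
side tall [285. 245.] 308 [ 0.669 -0.109  0.125] [ 0.648 -0.13   0.1  ] [ 0.685 -0.085  0.136]
side tall [239. 263.] 788 [ 0.655 -0.229  0.156] [ 0.613 -0.257  0.1  ] [ 0.681 -0.192  0.179]
side tall [293. 287.] 681 [ 0.779 -0.168  0.161] [ 0.745 -0.196  0.1  ] [ 0.8   -0.129  0.179]
side tall [225. 326.] 631 [ 0.756 -0.338  0.148] [ 0.72  -0.366  0.1  ] [ 0.775 -0.302  0.199]
tray ((0.5411725044250488, 0.2595883309841156), (0.2353549748659134, 0.27702656388282776), 0.19090542197227478)
```

View pics/crop0.png

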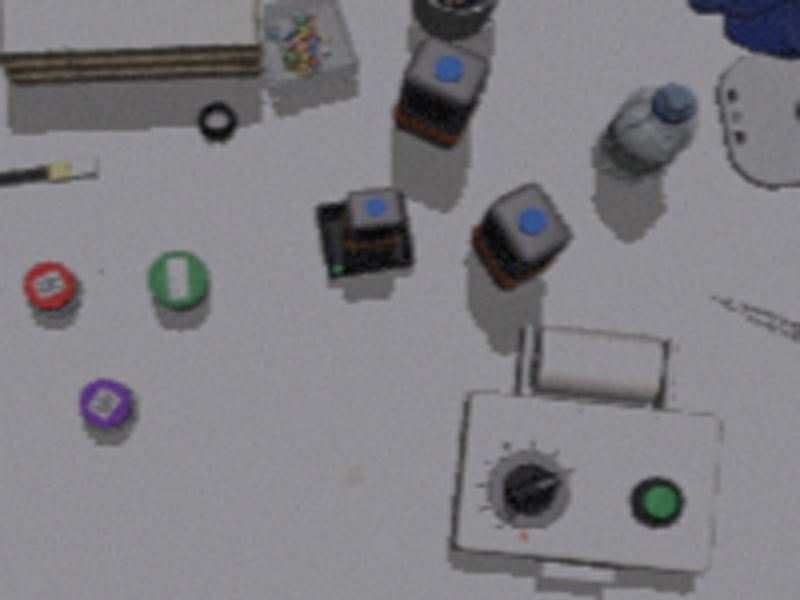

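Crop: the smallest block sits in the black dock (dock around crop pixel (365,240)); the two larger ones stand free on the bench as decoys. The dial's white line points right and slightly up, about 240° clockwise from the red mark, so it's at stop 8. I'll swing the arm over to the dock.

```bash
python3 -m jog '[[87.8,30,0,0,0,0,-2.54],[87.8,41.7,0,0,0,0,-3.54],[87.8,41.7,0,0,0,0,-3.54],[87.8,41.7,0,0,0,0,-3.54],[87.8,41.7,0,0,0,0,-3.54],[87.8,41.7,0,0,0,0,-3.54],[87.8,41.7,0,0,0,0,-3.54],[87.8,41.7,0,0,0,0,-3.54]]' 30
python3 -m jog '[[87.8,41.7,0,0,0,0,-3.54],[87.8,41.7,0,0,0,0,-3.54],[87.8,41.7,0,0,0,0,-3.54],[87.8,41.7,0,0,0,0,-3.54],[87.8,41.7,0,0,0,0,-3.54],[87.8,41.7,0,0,0,0,-3.54],[87.8,41.7,0,0,0,0,-3.54],[87.8,30,0,0,0,0,-2.54]]'
python3 -m jog '[[87.8,0,0,0,0,0,0],[87.8,0,0,0,0,0,0]]'
python3 - <<'E'
from h import *
st()
s=snap('wrist','w1.png');P=cloud(s);np.save('w1.npy',P);print(s['fov_y'],np.round(np.linalg.inv(s['view']),3).tolist())
E
```

```text
time_s: 0.77
eef_pos: [0.4593, -0.5073, 0.3021]
tool_rot: [[0.739, 0.674, -0.0], [0.674, -0.739, 0.0], [-0.0, -0.001, -1.0]]
contact_force: [-0.1, -0.2, -0.4]
finger_gap: 0.0876
grasp_force: 0.0
time_s: 1.43
eef_pos: [0.6462, -0.2457, 0.3022]
tool_rot: [[0.344, 0.939, 0.0], [0.939, -0.344, 0.002], [0.002, -0.001, -1.0]]
contact_force: [0.2, -0.5, -0.2]
finger_gap: 0.0878
grasp_force: 0.0
time_s: 1.6
eef_pos: [0.6453, -0.2474, 0.3022]
tool_rot: [[0.346, 0.938, -0.001], [0.938, -0.346, 0.001], [0.001, -0.001, -1.0]]
contact_force: [0.5, -1.1, 0.7]
finger_gap: 0.0881
grasp_force: 0.0
1.6 [ 0.6453 -0.2474  0.3022] [[0.346, 0.938, -0.001], [0.938, -0.346, 0.001], [0.001, -0.001, -1.0]] [ 0.5 -1.1  0.7] 0.0881 0.0
64.32705936075185 [[0.938, -0.329, -0.106, 0.674], [-0.346, -0.894, -0.285, -0.168], [-0.002, 0.304, -0.953, 0.385], [0.0, 0.0, 0.0, 1.0]]
```

View pics/w1.png

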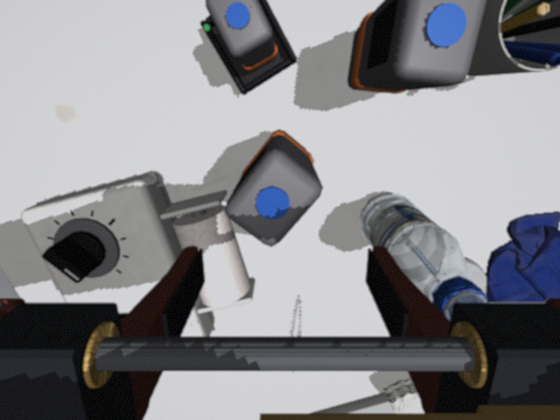

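Wrist view: the docked scanner is at (240,30), the decoys at (272,200) and (440,30), and the dial bar at (82,248). Moving over the dock, aligned with its yaw of about +9°.

```bash
python3 -m jog '[[87.8,33.5,-8.2,0,0,0,0],[87.8,33.5,-8.2,0,0,0,0],[87.8,33.5,-8.2,0,0,0,0],[87.8,33.5,-8.2,0,0,0,0],[87.8,0,0,0,0,0,-7.1],[87.8,0,0,0,0,0,-7.1],[87.8,0,0,0,0,0,-7.1],[87.8,0,0,0,0,0,-7.1]]' >/dev/null
python3 -m jog '[[87.8,0,0,0,0,0,0],[87.8,0,0,0,0,0,0],[87.8,0,0,0,0,0,0]]' >/dev/null
cat >> h.py <<'E'
def rect(P,zlo,zhi,c,r):
    m=(P[...,2]>zlo)&(P[...,2]<zhi)&(np.hypot(P[...,0]-c[0],P[...,1]-c[1])<r)
    q=P[m];(cx,cy),wh,a=cv2.minAreaRect((q[:,:2]*1000).astype(np.float32))
    return (round(cx/1000,4),round(cy/1000,4)),np.round(wh,1),round(a,1),np.round(np.median(q,0),4),len(q)
E
python3 - <<'E'
from h import *
st()
s=snap('wrist','w2.png');P=cloud(s);np.save('w2.npy',P)
print('scan top',rect(P,.126,.14,(.66,-.109),.04)); print('mid',rect(P,.04,.14,(.66,-.109),.045))
print('dock rim',rect(P,.02,.03,(.66,-.109),.06))
print('s2',rect(P,.165,.19,(.768,-.162),.06));print('s3',rect(P,.165,.19,(.64,-.226),.06))
E
```

```text
2.5667 [ 0.6603 -0.1149  0.3025] [[-0.132, 0.991, -0.0], [0.991, 0.132, -0.001], [-0.0, -0.0, -1.0]] [-0.4 -0.  -0.2] 0.088 0.0
scan top ((0.6627, -0.1054), array([33.7, 43.9]), 6.7, array([ 0.6623, -0.1033,  0.131 ]), 2100)
mid ((0.6627, -0.1049), array([34.6, 45. ]), 7.9, array([ 0.6616, -0.0974,  0.1304]), 2785)
dock rim ((0.6596, -0.1027), array([66.1, 75.6]), 10.1, array([ 0.6517, -0.0866,  0.0259]), 1142)
s2 ((0.7807, -0.1441), array([27.7, 47.4]), 52.6, array([ 0.7771, -0.1424,  0.1722]), 1874)
s3 ((0.6442, -0.2235), array([58.6, 45.8]), 31.0, array([ 0.6445, -0.2057,  0.1711]), 1032)
```

View pics/w2.png

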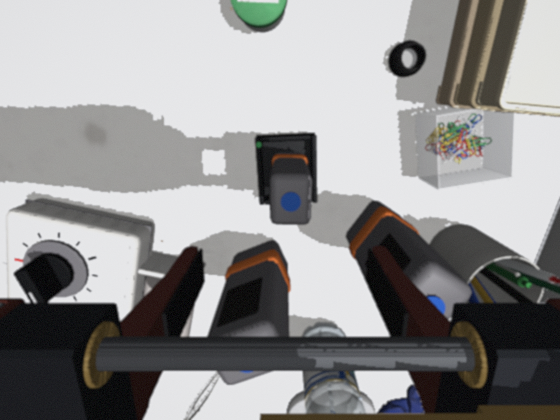

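Wrist view 2: scanner at (290,195) inside the dock at (287,170), with the pads aligned to it; one decoy is at (250,310) and the other at (415,255). I'll descend slightly offset toward −x/+y for clearance from the decoy, then grip.

```bash
python3 -m jog '[[87.8,14,-4.2,0,0,0,0],[87.8,0,0,23,0,0,0],[87.8,0,0,23,0,0,0],[87.8,0,0,23,0,0,0],[87.8,0,0,23,0,0,0],[87.8,0,0,23,0,0,0],[87.8,0,0,21.5,0,0,0],[87.8,0,0,0,0,0,0]]' |head -4
python3 -m jog '[[60,0,0,0,0,0,0],[45,0,0,0,0,0,0],[38,0,0,0,0,0,0],[20,0,0,0,0,0,0],[20,0,0,0,0,0,0],[20,0,0,0,0,0,0],[20,0,0,0,0,0,0],[20,0,0,0,0,0,0]]' 30
```

```text
time_s: 3.28
eef_pos: [0.6516, -0.0989, 0.1618]
tool_rot: [[-0.138, 0.99, -0.007], [0.99, 0.138, 0.001], [0.002, -0.007, -1.0]]
contact_force: [-1.4, 0.1, -0.1]
time_s: 3.95
eef_pos: [0.6548, -0.1001, 0.1665]
tool_rot: [[-0.138, 0.99, 0.001], [0.99, 0.138, -0.0], [-0.0, 0.001, -1.0]]
contact_force: [0.6, 0.3, 0.3]
finger_gap: 0.0376
grasp_force: 0.2
```

```bash
python3 -m jog '[[20,0,0,0,0,0,0],[20,0,0,0,0,0,0],[20,0,0,0,0,0,0],[20,0,0,-5,0,0,0],[20,0,0,-15,0,0,0],[20,0,0,-25,0,0,0],[20,0,0,-30,0,0,0],[20,0,0,-35,0,0,0]]' 30
python3 -m jog '[[20,0,0,0,0,0,0],[20,0,0,0,0,0,0]]' |tail -3
python3 - <<'E'
from h import *
st()
s=snap('wrist','w3.png');P=cloud(s);np.save('w3.npy',P)
e=ctrl.state()['eef_pos'];print('green',rect(P,.045,.056,(.613,.045),.04),'\n',rect(P,.230,.26,e[:2],.05))
s=snap('side','s3.png')
E
```

```text
time_s: 4.62
eef_pos: [0.6531, -0.1001, 0.2755]
tool_rot: [[-0.138, 0.99, -0.005], [0.99, 0.138, 0.0], [0.001, -0.004, -1.0]]
contact_force: [0.7, -0.7, -1.6]
finger_gap: 0.0336
grasp_force: 30.0
contact_force: [-1.1, 0.4, -2.1]
finger_gap: 0.0339
grasp_force: 30.0
4.7833 [ 0.6553 -0.1     0.2784] [[-0.138, 0.99, 0.004], [0.99, 0.138, -0.001], [-0.001, 0.004, -1.0]] [-1.1  0.4 -2.1] 0.0339 30.0
green ((0.6145, 0.0443), array([50.5, 28.7]), 8.6, array([0.6147, 0.0468, 0.0502]), 1980) 
 ((0.6549, -0.0982), array([58.5, 30.1]), 10.0, array([ 0.6541, -0.0918,  0.243 ]), 8161)
```

View pics/w3.png

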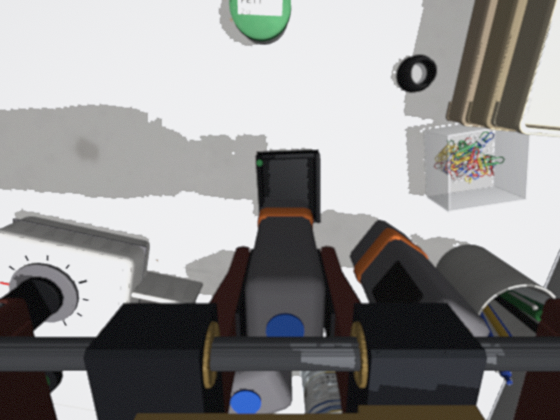

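The scanner is held (gap 34 mm, 30 N) and the dock at (290,185) is empty. The green pot's label is at the top, (262,8). Moving toward the violet jar for a near look.

```bash
python3 -m jog '[[20,23.5,-24,0,0,0,0],[20,23.5,-24,0,0,0,0],[20,23.5,-24,0,0,0,0],[20,23.5,-24,0,0,0,0],[20,23.5,-24,0,0,0,0],[20,0,0,0,0,0,0],[20,0,0,0,0,0,0],[20,0,0,0,0,0,0]]' >/dev/null
python3 - <<'E'
from h import *
e=st();R=np.array(e['tool_rot']);t=np.array(e['eef_pos'])
s=snap('wrist','w4.png');P=cloud(s)
for n,z,c in(('vio',.044,(.503,.111)),('grn',.05,(.6145,.044)),('red',.044,(.608,.161))):
    print(n,rect(P,z-.004,z+.005,c,.04))
T=(P-t)@R
m=(T[...,2]>.085)&(T[...,2]<.155)&(abs(T[...,1])<.025)&(abs(T[...,0])<.04)
q=T[m]
for a in np.arange(.085,.155,.01):
    k=q[(q[:,2]>a)&(q[:,2]<a+.01)]; print(round(a,3),len(k),np.round(np.median(k,0)*1000,1) if len(k) else '',np.round(np.percentile(k[:,1],[2,98])*1000,1) if len(k) else '')
E
```

```text
5.55 [ 0.5193 -0.0008  0.2752] [[-0.138, 0.99, -0.002], [0.99, 0.138, -0.0], [-0.0, -0.002, -1.0]] [-0.3 -0.8 -2. ] 0.0338 30.0
vio ((0.5017, 0.1151), array([41.7, 42.5]), 6.8, array([0.5015, 0.1155, 0.0444]), 2063)
grn ((0.6126, 0.0555), array([51.1, 50.4]), 7.0, array([0.6119, 0.0566, 0.0501]), 2475)
red ((0.6071, 0.1597), array([42.8, 33.6]), 6.3, array([0.6066, 0.1616, 0.0444]), 1991)
0.085 384 [15.7 -0.8 89.7] [-16.3  14.9]
0.095 327 [15.7 -0.8 99.9] [-16.4  15.2]
0.105 301 [ 15.7  -0.3 110.1] [-16.6  15.4]
0.115 370 [ 16.4  -0.9 118. ] [-18.1  16.8]
0.125 144 [ 16.5  -0.9 128. ] [-16.7  15.5]
0.135 180 [ 15.7  -1.  140.1] [-15.6  13.7]
0.145 154 [ 15.6  -0.3 149.5] [-15.8  14.7]
```

View pics/w4.png

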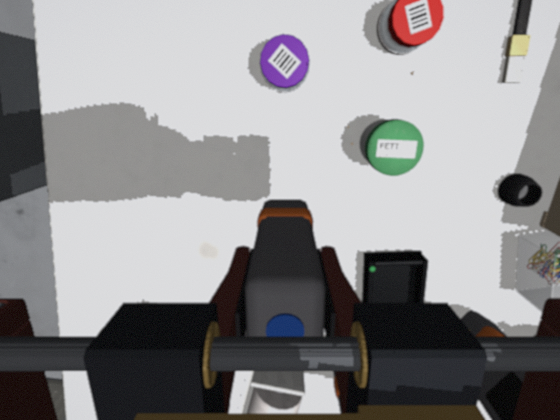

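Wrist view 4: violet jar (285,62) and red jar (415,15) carry bar codes, but the green pot (395,148) has a text label. It may be a look-alike, so I'll zoom in.

```bash
python3 - <<'E'
import cv2
im=cv2.imread('pics/w4.png')
cv2.imwrite('pics/c4.png',cv2.resize(im[105:190,350:440],None,fx=6,fy=6,interpolation=cv2.INTER_CUBIC))
E
```

```text
(no output)
```

View pics/c4.png

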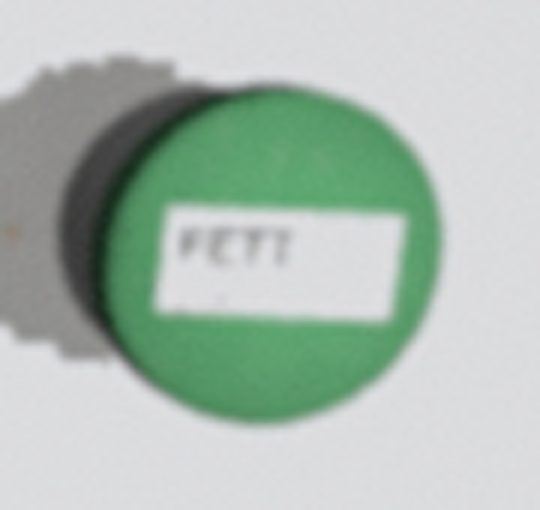

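The lid dimensions (51 mm lid, 50 mm tall) and location match the listed pot; I'll look closer when near it. Scanning violet now.

```bash
python3 -m jog '[[20,15.5,0,0,0,0,0],[20,31,0,0,0,0,0],[20,31,0,0,0,0,0],[20,31,0,0,0,0,0],[20,15,-1,0,0,0,0],[20,0,0,0,0,0,0],[20,0,0,0,0,0,0],[20,0,0,0,0,0,0]]' >/dev/null
cat >> h.py <<'E'
def aim(c,off=(-.0063,-.0005,.1605)):
    s=ctrl.state();R=np.array(s['tool_rot']);w=np.array(s['eef_pos'])+R@np.array(off)
    d=np.array(c)-w;print('window',w.round(4),'label in world delta',d.round(4),'in tool mm',(R.T@d*1000).round(1))
E
python3 - <<'E'
from h import *
st();s=snap('wrist','w5.png');P=cloud(s);print('vio',rect(P,.04,.049,(.5017,.1151),.035),'red',rect(P,.04,.049,(.607,.16),.04),'grn',rect(P,.046,.055,(.6126,.0555),.04))
aim((.5017,.1151,.044))
E
python3 -m jog '[[20,0,0,0,0,0,0],[20,0,0,0,0,0,0],[20,0,0,0,0,0,0],[20,0,0,0,0,0,0],[20,0,0,0,0,0,0],[20,0,0,0,0,0,0],[20,0,0,0,0,0,0],[20,0,0,0,0,0,0]]' >/dev/null
python3 -m jog '[[20,0,0,0,0,0,0],[20,0,0,0,0,0,0],[20,0,0,0,0,0,0],[20,0,0,0,0,0,0],[20,0,0,0,0,0,0],[20,0,0,0,0,0,0],[20,0,0,0,0,0,0],[20,0,0,0,0,0,0]]' | head -2
```

```text
6.2667 [0.5022 0.1203 0.2756] [[-0.136, 0.991, -0.001], [0.991, 0.136, -0.001], [-0.001, -0.001, -1.0]] [-0.2  0.1 -1. ] 0.0338 30.0
vio ((0.5007, 0.1242), array([42.1, 25. ]), 7.6, array([0.5001, 0.1232, 0.0444]), 869) red ((0.6067, 0.1646), array([42.1, 42.5]), 38.6, array([0.6059, 0.1652, 0.0443]), 1629) grn ((0.6126, 0.0562), array([51.2, 51. ]), 32.3, array([0.6116, 0.0578, 0.0502]), 1786)
window [0.5024 0.1136 0.1152] label in world delta [-0.0007  0.0015 -0.0712] in tool mm [ 1.6 -0.4 71.2]
time_s: 7.65
eef_pos: [0.5015, 0.122, 0.2761]
```

```bash
python3 -m jog '[[20,-9.3,12.7,0,0,0,0],[20,-18.5,25.4,0,0,0,0],[20,-18.5,25.4,0,0,0,0],[20,-18.5,25.4,0,0,0,0],[20,-9.3,12.7,0,0,0,0],[20,0,0,0,0,0,0],[20,0,0,0,0,0,0],[20,0,0,0,0,0,0]]' >/dev/null
python3 -m jog '[[20,0,0,0,0,0,0],[20,0,0,0,0,0,0],[20,0,0,0,0,0,0],[20,0,0,0,0,0,0]]'|head -2
python3 - <<'E'
from h import *
st();s=snap('wrist','w6.png');P=cloud(s);print('vio',rect(P,.04,.049,(.5017,.1151),.035),'red',rect(P,.04,.049,(.607,.16),.04),'grn',rect(P,.046,.055,(.6126,.056),.04))
aim((.6126,.056,.05))
E
python3 -m jog '[[20,0,0,0,0,0,0],[20,0,0,0,0,0,0],[20,0,0,0,0,0,0],[20,0,0,0,0,0,0],[20,0,0,0,0,0,0],[20,0,0,0,0,0,0],[20,0,0,0,0,0,0],[20,0,0,0,0,0,0]]' >/dev/null
python3 -m jog '[[20,0,0,0,0,0,0],[20,0,0,0,0,0,0],[20,0,0,0,0,0,0],[20,0,0,0,0,0,0],[20,0,0,0,0,0,0],[20,0,0,0,0,0,0],[20,0,0,0,0,0,0],[20,0,0,0,0,0,0]]' | head -2
python3 - <<'E'
from h import *
aim((.6067,.1646,.044))
E
```

```text
time_s: 8.65
eef_pos: [0.612, 0.063, 0.2764]
8.65 [0.612  0.063  0.2764] [[-0.139, 0.99, 0.0], [0.99, 0.139, -0.0], [-0.0, 0.0, -1.0]] [ 0.2 -0.2 -2.2] 0.034 30.0
vio ((0.5018, 0.1154), array([41.9, 42.2]), 1.9, array([0.5021, 0.1159, 0.0446]), 1786) red ((0.6068, 0.1643), array([41.7, 42.3]), 8.7, array([0.6069, 0.1649, 0.0444]), 1950) grn ((0.6118, 0.0644), array([50.7, 34.1]), 6.8, array([0.6111, 0.0668, 0.0501]), 1119)
window [0.6125 0.0565 0.1159] label in world delta [ 0.0001 -0.0005 -0.0659] in tool mm [-0.5  0.  65.9]
time_s: 10.03
eef_pos: [0.6123, 0.0626, 0.2761]
window [0.6127 0.0563 0.1156] label in world delta [-0.006   0.1083 -0.0716] in tool mm [108.1   9.   71.6]
```

```bash
python3 -m jog '[[20,14,1,0,0,0,0],[20,27,2,0,0,0,0],[20,27,3,0,0,0,0],[20,27,2,0,0,0,0],[20,13,1,0,0,0,0],[20,0,0,0,0,0,0],[20,0,0,0,0,0,0],[20,0,0,0,0,0,0]]' >/dev/null
python3 -m jog '[[20,0,0,0,0,0,0],[20,0,0,0,0,0,0],[20,0,0,0,0,0,0],[20,0,0,0,0,0,0]]'|head -2
python3 - <<'E'
from h import *
s=snap('top','t7.png');P=cloud(s);aim((.6067,.1646,.044))
E
python3 -m jog '[[20,0,0,0,0,0,0],[20,0,0,0,0,0,0],[20,0,0,0,0,0,0],[20,0,0,0,0,0,0],[20,0,0,0,0,0,0],[20,0,0,0,0,0,0],[20,0,0,0,0,0,0],[20,0,0,0,0,0,0]]' >/dev/null
python3 -m jog '[[20,0,0,0,0,0,0],[20,0,0,0,0,0,0],[20,0,0,0,0,0,0],[20,0,0,0,0,0,0],[20,0,0,0,0,0,0],[20,0,0,0,0,0,0],[20,0,0,0,0,0,0],[20,0,0,0,0,0,0]]' | head -2
python3 - <<'E'
from h import *
s=snap('wrist','w7.png');P=cloud(s);np.save('w7.npy',P)
print('red',rect(P,.04,.049,(.6067,.1646),.04)) 
st()
d=(.6596,-.1027,.006)
aim(d)
E
```

```text
time_s: 11.03
eef_pos: [0.6065, 0.17, 0.2762]
window [0.6068 0.1639 0.1157] label in world delta [-0.0001  0.0007 -0.0717] in tool mm [ 0.7 -0.  71.7]
time_s: 12.42
eef_pos: [0.6063, 0.1708, 0.2761]
red ((0.6061, 0.1738), array([41.7, 25.1]), 5.0, array([0.6055, 0.1733, 0.0444]), 810)
12.4667 [0.6063 0.1708 0.2762] [[-0.138, 0.99, 0.0], [0.99, 0.138, -0.0], [-0.0, 0.0, -1.0]] [ 0.4  0.3 -0.6] 0.0338 30.0
window [0.6067 0.1645 0.1157] label in world delta [ 0.0529 -0.2672 -0.1097] in tool mm [-271.9   15.5  109.7]
```

```bash
python3 -m jog '[[20,-17,0.7,0,0,0,0],[20,-34,1.5,0,0,0,0],[20,-34,1.5,0,0,0,0],[20,-34,1.5,0,0,0,0],[20,-34,1.5,0,0,0,0],[20,-34,1.5,0,0,0,0],[20,-34,1.5,0,0,0,0],[20,-34,1.5,0,0,0,0]]' >/dev/null
python3 -m jog '[[20,-17,0.8,0,0,0,0],[20,0,0,0,0,0,0],[20,0,0,0,0,0,0],[20,0,0,0,0,0,0]]' |head -2
python3 - <<'E'
from h import *
s=snap('wrist','w8.png');P=cloud(s)
print('dock',rect(P,.021,.03,(.6596,-.1027),.055));print(rect(np.load('w3.npy'),.021,.03,(.6596,-.1027),.055))
aim((.6560,-.1027,.007))
E
```

```text
time_s: 13.47
eef_pos: [0.6556, -0.0955, 0.2761]
dock ((0.6596, -0.1022), array([66. , 75.1]), 10.1, array([ 0.6637, -0.082 ,  0.0259]), 1076)
((0.6595, -0.1023), array([66.2, 74.9]), 9.9, array([ 0.6621, -0.0828,  0.0259]), 1115)
window [ 0.6561 -0.101   0.1157] label in world delta [-1.000e-04 -1.700e-03 -1.087e-01] in tool mm [ -1.8  -0.3 108.7]
```

```bash
python3 -m jog '[[20,-1.5,0,15,0,0,-1.5],[20,0,0,22,0,0,0],[20,0,0,22,0,0,0],[20,0,0,20,0,0,0],[20,0,0,14,0,0,0],[20,0,0,9,0,0,0],[20,0,0,5,0,0,0],[20,0,0,0,0,0,0]]'
python3 -m jog '[[20,0,0,0,0,0,0],[20,0,0,0,0,0,0],[20,0,0,0,0,0,0]]'
```

```text
time_s: 14.18
eef_pos: [0.6558, -0.0978, 0.1685]
tool_rot: [[-0.165, 0.986, -0.001], [0.986, 0.165, 0.0], [0.0, -0.001, -1.0]]
contact_force: [-0.1, -0.2, -0.9]
finger_gap: 0.0342
grasp_force: 30.0
time_s: 14.43
eef_pos: [0.6566, -0.0984, 0.1704]
tool_rot: [[-0.164, 0.987, 0.002], [0.987, 0.164, -0.0], [-0.001, 0.002, -1.0]]
contact_force: [1.2, 0.1, -1.7]
finger_gap: 0.0337
grasp_force: 30.0
```

```bash
python3 -m jog '[[20,0,0,2,0,0,0],[20,0,0,2,0,0,0],[20,0,0,0,0,0,0],[20,0,0,0,0,0,0],[36,0,0,0,0,0,0],[40,0,0,0,0,0,0],[60,0,0,0,0,0,0],[75,0,0,0,0,0,0]]'
python3 -m jog '[[75,0,0,0,0,0,0],[75,0,0,0,0,0,0],[75,0,0,-5,0,0,0],[75,0,0,-15,0,0,0],[75,0,0,-25,0,0,0],[75,0,0,-35,0,0,0],[75,0,0,-35,0,0,0],[75,0,0,0,0,0,0]]' | head -3
python3 - <<'E'
from h import *
s=snap('wrist','w9.png');P=cloud(s)
print('scan',rect(P,.126,.14,(.6566,-.1047),.04));print('dock',rect(P,.021,.03,(.6596,-.1022),.055))
st();print(to_tool((.6125,.056,.12)))
E
```

```text
time_s: 15.1
eef_pos: [0.6559, -0.0984, 0.1649]
tool_rot: [[-0.164, 0.987, -0.0], [0.987, 0.164, 0.0], [0.0, -0.0, -1.0]]
contact_force: [-0.5, -0.1, -0.1]
finger_gap: 0.0497
grasp_force: 0.0
time_s: 15.77
eef_pos: [0.6593, -0.0979, 0.2896]
tool_rot: [[-0.164, 0.986, 0.013], [0.987, 0.164, -0.001], [-0.003, 0.013, -1.0]]
scan ((0.6569, -0.104), array([33.6, 42.6]), 8.4, array([ 0.6566, -0.1021,  0.131 ]), 2172)
dock ((0.6597, -0.1025), array([66.3, 75.9]), 10.1, array([ 0.6566, -0.0851,  0.026 ]), 1187)
15.8167 [ 0.6582 -0.0981  0.2863] [[-0.164, 0.986, 0.009], [0.987, 0.164, -0.001], [-0.002, 0.009, -1.0]] [-0.4 -0.1 -0.1] 0.0753 0.0
[159.9 -21.4 104.7]
```

```bash
python3 -m jog '[[87.8,15,-2,0,0,0,0],[87.8,29,-4,0,0,0,0],[87.8,29,-4,6,0,0,0],[87.8,29,-4,20,0,0,0],[87.8,29,-4,25,0,0,0],[87.8,19,-3,10,0,0,0],[87.8,0,0,0,0,0,0],[87.8,0,0,0,0,0,0]]' | head -2
python3 - <<'E'
from h import *
s=snap('wrist');im=s['color'][:,:,::-1];P=cloud(s)
print('grn',rect(P,.046,.055,(.6125,.056),.04),'red',rect(P,.04,.049,(.607,.164),.04),'vio',rect(P,.04,.049,(.502,.115),.04))
m=np.hypot(P[...,0]-.6125,P[...,1]-.056)<.03;v,u=np.where(m);c=im[v.min()-5:v.max()+5,u.min()-5:u.max()+5];print(c.shape)
cv2.imwrite('pics/c10.png',cv2.resize(c,None,fx=5,fy=5,interpolation=cv2.INTER_CUBIC)[:600,:800])
T=cloud(snap('top','t10.png'));q=T[(T[...,2]>.028)&(T[...,2]<.046)&(T[...,0]>.38)&(T[...,0]<.68)&(T[...,1]>.26)&(T[...,1]<.43)]
print('tray',len(q),cv2.minAreaRect((q[:,:2]*1000).astype(np.float32)),q.mean(0));st();print(np.round(ctrl.state()['joints'],1))
E
```

```text
time_s: 16.48
eef_pos: [0.609, 0.0481, 0.2178]
grn ((0.6129, 0.0559), array([50.7, 50.9]), 57.8, array([0.6126, 0.0574, 0.0503]), 3185) red ((0.607, 0.1644), array([42.3, 42.3]), 62.8, array([0.6069, 0.1648, 0.0444]), 3144) vio ((0.5019, 0.1153), array([42.5, 42.5]), 3.7, array([0.5024, 0.116 , 0.0445]), 2836)
(268, 247, 3)
tray 336 ((542.7256469726562, 361.47210693359375), (134.1241912841797, 225.958984375), 82.1627197265625) [0.55485826 0.35943888 0.03600423]
16.5833 [0.6108 0.0454 0.2192] [[-0.163, 0.987, -0.0], [0.987, 0.163, -0.001], [-0.001, -0.0, -1.0]] [ 0.3  0.1 -0.1] 0.0876 0.0
[ 11.4  29.4 -28.8 100.9  17.   54.1 -15. ]
```

View pics/c10.png

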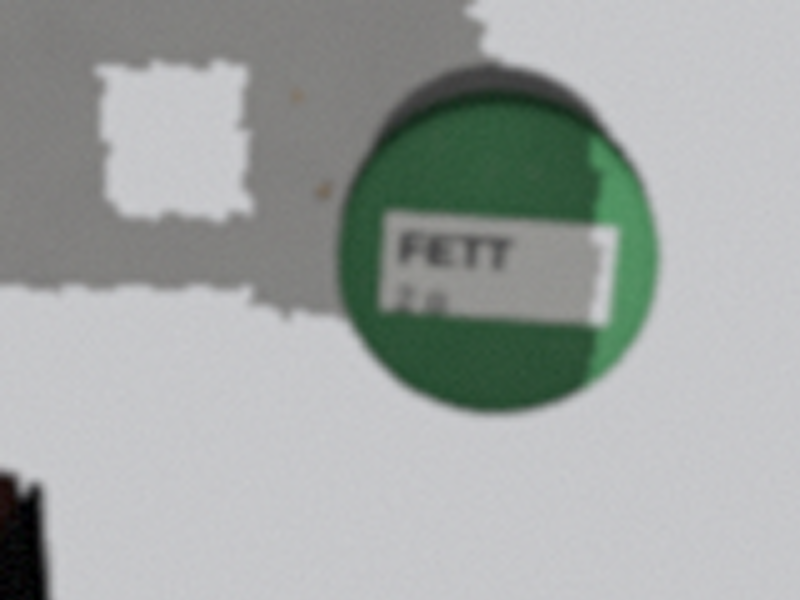

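The crop shows the lid of the pot at (500,260) with a white label reading "FETT". Its size and place among the samples match the listed pot exactly, so I count three samples. Now I'll rotate the hand for the tray layout and pick the pot.

```bash
python3 -m jog '[[87.8,0,0,0,0,0,-7.1],[87.8,0,0,0,0,0,-7.1],[87.8,0,0,0,0,0,-7.1],[87.8,0,0,0,0,0,-7.1],[87.8,0,0,0,0,0,-7.1],[87.8,0,0,0,0,0,-7.1],[87.8,0,0,0,0,0,-7.1],[87.8,0,0,0,0,0,-7.1]]' >/dev/null
python3 -m jog '[[87.8,0,0,0,0,0,-7.1],[87.8,0,0,0,0,0,-7.1],[87.8,0,0,0,0,0,0],[87.8,0,0,0,0,0,0]]' >/dev/null
python3 - <<'E'
from h import *
st();print(np.round(ctrl.state()['joints'],1));print(to_tool((.6129,.0562,.025)))
s=snap('wrist','w11.png');P=cloud(s)
print('grn',rect(P,.046,.055,(.6125,.056),.04),'red',rect(P,.04,.049,(.607,.164),.04),'vio',rect(P,.04,.049,(.502,.115),.04))
E
```

```text
17.5833 [0.6112 0.0446 0.2194] [[-0.985, 0.172, 0.001], [0.172, 0.985, -0.0], [-0.001, -0.0, -1.0]] [ 0.6 -0.  -0.7] 0.0877 0.0
[ 22.5  33.5 -44.8 100.1  27.4  57.8  47.5]
[  0.4  11.7 133.4]
grn ((0.6128, 0.0555), array([51.1, 50.7]), 31.4, array([0.6114, 0.0555, 0.0501]), 3075) red ((0.6071, 0.1638), array([42.5, 42.3]), 16.5, array([0.6059, 0.1631, 0.0443]), 2307) vio ((0.5018, 0.1147), array([42.4, 42.2]), 44.9, array([0.5013, 0.1145, 0.0444]), 3187)
```

```bash
python3 -m jog '[[87.8,0,11.3,10,0,0,0],[87.8,0,0,25,0,0,0],[87.8,0,0,28,0,0,0],[87.8,0,0,28,0,0,0],[87.8,0,0,22,0,0,0],[87.8,0,0,14,0,0,0],[87.8,0,0,6,0,0,0],[70,0,0,0,0,0,0]]' | head -3
python3 -m jog '[[60,0,0,0,0,0,0],[54,0,0,0,0,0,0],[46,0,0,0,0,0,0],[40,0,0,0,0,0,0],[40,0,0,0,0,0,0],[40,0,0,0,0,0,0],[40,0,0,0,0,0,0],[40,0,0,0,0,0,0]]' 15
```

```text
time_s: 18.3
eef_pos: [0.6122, 0.057, 0.0853]
tool_rot: [[-0.986, 0.168, -0.001], [0.168, 0.986, -0.0], [0.001, -0.001, -1.0]]
time_s: 18.97
eef_pos: [0.6128, 0.0571, 0.0867]
tool_rot: [[-0.986, 0.167, 0.001], [0.167, 0.986, -0.0], [-0.001, -0.0, -1.0]]
contact_force: [-1.9, -1.9, 6.9]
finger_gap: 0.0482
grasp_force: 15.0
```

```bash
python3 -m jog '[[40,0,0,-5,0,0,0],[40,0,0,-15,0,0,0],[40,0,0,-30,0,0,0],[40,0,0,-30,0,0,0],[40,0,0,-20,0,0,0],[40,0,0,-5,0,0,0],[40,0,0,0,0,0,0],[40,0,0,0,0,0,0]]' | tail -4
python3 -m jog '[[40,4,20,0,0,0,0],[40,6.6,36,0,0,0,0],[40,6.6,36,0,0,0,0],[40,6.6,36,0,0,0,0],[40,6.6,36,0,0,0,0],[40,6.6,36,0,0,0,0],[40,6.6,36,0,0,0,0],[40,6.6,36,0,0,0,0]]' >/dev/null
python3 -m jog '[[40,3,20,0,0,0,0],[40,0,0,0,0,0,0],[40,0,0,0,0,0,0],[40,0,0,0,0,0,0]]' >/dev/null
python3 - <<'E'
from h import *
st();s=snap('wrist','w12.png');P=cloud(s)
q=P[(P[...,2]>.028)&(P[...,2]<.042)&(P[...,0]>.36)&(P[...,0]<.72)&(P[...,1]>.25)&(P[...,1]<.46)]
print('tray',len(q),cv2.minAreaRect((q[:,:2]*1000).astype(np.float32)),q.min(0),q.max(0))
E
```

```text
tool_rot: [[-0.986, 0.166, -0.0], [0.166, 0.986, -0.0], [0.0, -0.0, -1.0]]
contact_force: [-1.6, -0.1, -1.4]
finger_gap: 0.0478
grasp_force: 15.0
20.6333 [0.6086 0.3524 0.1893] [[-0.986, 0.167, -0.002], [0.167, 0.986, -0.003], [0.001, -0.003, -1.0]] [ 0.5 -0.6 -0.2] 0.0477 15.0
tray 6436 ((578.09423828125, 385.395751953125), (181.55361938476562, 225.76063537597656), 81.88921356201172) [0.45428754 0.28533444 0.02800054] [0.70207753 0.45985288 0.04193149]
```

View pics/w12.png

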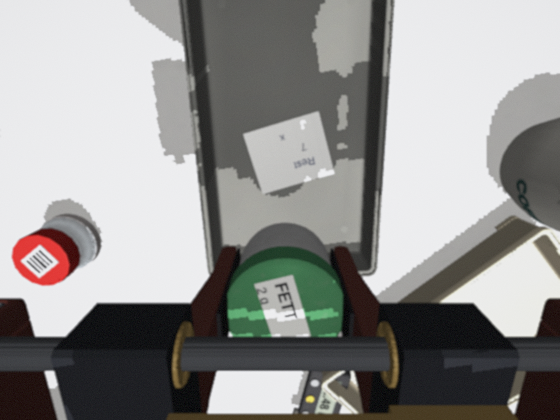

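Wrist view 12: the pot is held upright over the tray's far end (pot at (285,290)). The tray interior is empty except for a flat note at (290,150), and the red jar is at (45,255). Refining the tray pose.

```bash
python3 - <<'E'
from h import *
P=cloud(snap('wrist'))
c=np.array([.546,.3645]);a=np.radians(-7.8)
for _ in range(3):
    ex=np.array([np.cos(a),np.sin(a)]);ey=np.array([-ex[1],ex[0]])
    d=P[...,:2]-c;lx=d@ex;ly=d@ey
    z=(P[...,2]>.03)&(P[...,2]<.041)
    w1=z&(abs(ly-.066)<.012)&(abs(lx)<.1);w2=z&(abs(ly+.066)<.012)&(abs(lx)<.1);e=z&(abs(lx-.1125)<.015)&(abs(ly)<.05)
    f1=np.polyfit(lx[w1],ly[w1],1);f2=np.polyfit(lx[w2],ly[w2],1)
    print(w1.sum(),w2.sum(),e.sum(),f1,f2,np.median(lx[e]),[ (ly[w].min().round(4),ly[w].max().round(4)) for w in(w1,w2)])
    c=c+ey*(f1[1]+f2[1])/2
    if e.sum()>20:c=c+ex*(np.median(lx[e])-.1105)
    a+=np.arctan((f1[0]+f2[0])/2)
print(c,np.degrees(a));st()
ex=np.array([np.cos(a),np.sin(a)])
for k in(.062,0,-.062): p=c+ex*k;print(k,p.round(4),to_tool((*p,.034)))
E
```

```text
2784 2767 0 [-0.00675002  0.06336933] [-0.00738337 -0.06210215] nan [(np.float64(0.0606), np.float64(0.0671)), (np.float64(-0.066), np.float64(-0.0593))]
2790 2762 0 [0.00033932 0.06273506] [-0.00029167 -0.06273317] nan [(np.float64(0.0604), np.float64(0.0662)), (np.float64(-0.0663), np.float64(-0.0603))]
2790 2762 0 [0.00031552 0.06273411] [-0.00031548 -0.06273412] nan [(np.float64(0.0604), np.float64(0.0662)), (np.float64(-0.0663), np.float64(-0.0603))]
[0.54608612 0.36512866] -8.20351862812401
20.7333 [0.6093 0.3516 0.1901] [[-0.986, 0.169, -0.001], [0.169, 0.986, -0.002], [0.0, -0.002, -1.0]] [ 0.1 -0.  -1.5] 0.0477 15.0
0.062 [0.6075 0.3563] [ 2.5  4.6 95.1]
0 [0.5461 0.3651] [64.5  3.  95.1]
-0.062 [0.4847 0.374 ] [126.5   1.4  95.1]
  return _methods._mean(a, axis=axis, dtype=dtype,
  ret = ret.dtype.type(ret / rcount)
```

```bash
python3 -m jog '[[40,2.5,4.6,8,0,0,-1.5],[40,0,0,20,0,0,0],[40,0,0,25,0,0,0],[40,0,0,20,0,0,0],[40,0,0,12,0,0,0],[40,0,0,7,0,0,0],[40,0,0,0,0,0,0],[40,0,0,0,0,0,0]]'|head -5
python3 -m jog '[[40,0,0,2.5,0,0,0],[40,0,0,0,0,0,0],[46,0,0,0,0,0,0],[52,0,0,0,0,0,0],[60,0,0,0,0,0,0],[68,0,0,0,0,0,0],[68,0,0,0,0,0,0],[68,0,0,0,0,0,0]]'
```

```text
time_s: 21.4
eef_pos: [0.6072, 0.3591, 0.0996]
tool_rot: [[-0.99, 0.14, 0.0], [0.14, 0.99, 0.0], [-0.0, 0.001, -1.0]]
contact_force: [0.4, 0.1, -0.3]
finger_gap: 0.0475
time_s: 22.07
eef_pos: [0.607, 0.359, 0.0967]
tool_rot: [[-0.99, 0.141, 0.0], [0.141, 0.99, 0.0], [-0.0, 0.0, -1.0]]
contact_force: [0.5, 0.0, 0.1]
finger_gap: 0.0681
grasp_force: 0.0
```

```bash
python3 -m jog '[[68,0,0,-15,0,0,0],[68,0,0,-30,0,0,0],[68,0,0,-35,0,0,0],[68,0,0,-30,0,0,0],[87.8,-4,-27,0,0,0,0],[87.8,-5,-33,0,0,0,0],[87.8,-5,-33,0,0,0,0],[87.8,-5,-33,0,0,0,0]]' >/dev/null
python3 -m jog '[[87.8,-5,-33,0,0,0,0],[87.8,-4,-34,0,0,0,0],[87.8,0,0,0,0,0,0],[87.8,0,0,0,0,0,0]]' >/dev/null
python3 - <<'E'
from h import *
st();P=cloud(snap('wrist','w13.png'))
print('red',rect(P,.04,.049,(.607,.164),.05),'vio',rect(P,.04,.049,(.502,.115),.05),'grn in tray',rect(P,.05,.062,(.607,.358),.05))
c=rect(P,.04,.049,(.607,.164),.05)[0];print(to_tool((*c,.022)))
E
```

```text
23.0667 [0.6083 0.1611 0.2076] [[-0.989, 0.145, 0.001], [0.145, 0.989, -0.001], [-0.001, -0.001, -1.0]] [-0.3  0.7  0.5] 0.0879 0.0
red ((0.6066, 0.1643), array([42.5, 42.1]), 84.0, array([0.6058, 0.1643, 0.0444]), 2273) vio ((0.5017, 0.1152), array([42.4, 42.2]), 23.1, array([0.5013, 0.1157, 0.0445]), 3245) grn in tray ((0.6077, 0.3466), array([51.5, 29.5]), 1.1, array([0.606 , 0.3465, 0.0569]), 2458)
[  1.5   0.4 124.7]
```

```bash
python3 -m jog '[[87.8,1.5,0,10,0,0,0],[87.8,0,0,25,0,0,0],[87.8,0,0,28,0,0,0],[87.8,0,0,28,0,0,0],[87.8,0,0,20,0,0,0],[87.8,0,0,10,0,0,0],[87.8,0,0,3,0,0,0],[70,0,0,0,0,0,0]]' | head -3
python3 -m jog '[[60,0,0,0,0,0,0],[54,0,0,0,0,0,0],[46,0,0,0,0,0,0],[40,0,0,0,0,0,0],[40,0,0,0,0,0,0],[40,0,0,0,0,0,0],[40,0,0,0,0,0,0],[40,0,0,0,0,0,0]]' 15
python3 -m jog '[[40,0,0,-5,0,0,0],[40,0,0,-15,0,0,0],[40,0,0,-30,0,0,0],[40,0,0,-30,0,0,0],[40,0,0,-20,0,0,0],[40,0,0,-5,0,0,0],[40,0,0,0,0,0,0],[40,0,0,0,0,0,0]]' | tail -5
python3 - <<'E'
from h import *
print(to_tool((.5461,.3651,.034+.06)))
E
```

```text
time_s: 23.78
eef_pos: [0.6056, 0.1656, 0.0823]
tool_rot: [[-0.99, 0.139, -0.001], [0.139, 0.99, 0.001], [0.001, 0.0, -1.0]]
time_s: 24.45
eef_pos: [0.6063, 0.1641, 0.0831]
tool_rot: [[-0.99, 0.141, 0.001], [0.141, 0.99, -0.0], [-0.001, 0.0, -1.0]]
contact_force: [-0.8, -0.5, 4.5]
finger_gap: 0.047
grasp_force: 15.0
eef_pos: [0.6058, 0.1638, 0.1873]
tool_rot: [[-0.99, 0.141, -0.0], [0.141, 0.99, -0.001], [0.0, -0.001, -1.0]]
contact_force: [-0.5, -0.7, -2.0]
finger_gap: 0.0477
grasp_force: 15.0
[ 87.3 191.   32.2]
```

```bash
python3 -m jog '[[40,9,20,0,0,0,0],[40,14.5,32,0,0,0,0],[40,14.5,32,0,0,0,0],[40,14.5,32,0,0,0,0],[40,14.5,32,0,0,0,0],[40,14.5,32,0,0,0,0],[40,6,11,0,0,0,0],[40,0,0,0,0,0,0]]' >/dev/null
python3 -m jog '[[40,0,0,10,0,0,0],[40,0,0,20,0,0,0],[40,0,0,25,0,0,0],[40,0,0,20,0,0,0],[40,0,0,12,0,0,0],[40,0,0,5,0,0,0],[40,0,0,0,0,0,0],[40,0,0,0,0,0,0]]'|head -4
python3 - <<'E'
from h import *
print(to_tool((.5461,.3651,.0301)))
E
```

```text
time_s: 26.45
eef_pos: [0.5469, 0.3651, 0.0959]
tool_rot: [[-0.99, 0.141, 0.0], [0.141, 0.99, 0.0], [-0.0, 0.0, -1.0]]
contact_force: [0.1, 0.4, -0.1]
[ 0.8 -0.1  4.8]
```

```bash
python3 -m jog '[[40,0,0,4,0,0,0],[40,0,0,0,0,0,0],[46,0,0,0,0,0,0],[52,0,0,0,0,0,0],[60,0,0,0,0,0,0],[68,0,0,0,0,0,0],[68,0,0,0,0,0,0],[68,0,0,0,0,0,0]]'|head -4
python3 -m jog '[[68,0,0,-15,0,0,0],[68,0,0,-30,0,0,0],[68,0,0,-35,0,0,0],[68,0,0,-30,0,0,0],[87.8,0,-20,0,0,0,0],[87.8,1,-35,0,0,0,0],[87.8,1.5,-41,0,0,0,0],[87.8,1.5,-41,0,0,0,0]]' >/dev/null
python3 -m jog '[[87.8,1.5,-41,0,0,0,0],[87.8,1.5,-41,0,0,0,0],[87.8,1,-22,0,0,0,0],[87.8,0,0,0,0,0,0],[87.8,0,0,0,0,0,0]]' >/dev/null
python3 - <<'E'
from h import *
st();P=cloud(snap('wrist','w14.png'))
print('vio',rect(P,.04,.049,(.502,.115),.06))
c=rect(P,.04,.049,(.502,.115),.05)[0];print(to_tool((*c,.022)))
T=cloud(snap('top'));print(rect(T,.047,.054,(.546,.365),.03),rect(T,.053,.06,(.607,.358),.03))
E
```

```text
time_s: 27.12
eef_pos: [0.5463, 0.3656, 0.0918]
tool_rot: [[-0.99, 0.14, 0.0], [0.14, 0.99, 0.0], [-0.0, 0.0, -1.0]]
contact_force: [-0.4, 0.5, 0.2]
28.2 [0.5047 0.1268 0.2026] [[-0.99, 0.143, 0.001], [0.143, 0.99, -0.001], [-0.001, -0.0, -1.0]] [-0.7  0.2 -0.2] 0.0879 0.0
vio ((0.5014, 0.115), array([42.4, 42.1]), 23.2, array([0.5002, 0.1153, 0.0444]), 2353)
[  1.8 -14.1 119.7]
((0.5456, 0.3626), array([39.5, 39.2]), 46.4, array([0.5474, 0.3616, 0.0502]), 90) ((0.6039, 0.3555), array([48.6, 48.6]), 18.9, array([0.6039, 0.3535, 0.0568]), 138)
```

```bash
python3 -m jog '[[87.8,1.8,-13,10,0,0,0],[87.8,0,0,25,0,0,0],[87.8,0,0,28,0,0,0],[87.8,0,0,26,0,0,0],[87.8,0,0,18,0,0,0],[87.8,0,0,9,0,0,0],[87.8,0,0,3,0,0,0],[70,0,0,0,0,0,0]]' | head -3
python3 -m jog '[[60,0,0,0,0,0,0],[54,0,0,0,0,0,0],[46,0,0,0,0,0,0],[40,0,0,0,0,0,0],[40,0,0,0,0,0,0],[40,0,0,0,0,0,0],[40,0,0,0,0,0,0],[40,0,0,0,0,0,0]]' 15
python3 -m jog '[[40,0,0,-5,0,0,0],[40,0,0,-15,0,0,0],[40,0,0,-30,0,0,0],[40,0,0,-30,0,0,0],[40,0,0,-20,0,0,0],[40,0,0,-5,0,0,0],[40,0,0,0,0,0,0],[40,0,0,0,0,0,0]]' | tail -5
python3 - <<'E'
from h import *
print(to_tool((.4847,.374,.0301)))
E
```

```text
time_s: 28.97
eef_pos: [0.5006, 0.116, 0.0822]
tool_rot: [[-0.99, 0.139, -0.001], [0.139, 0.99, 0.0], [0.001, 0.0, -1.0]]
time_s: 29.63
eef_pos: [0.5012, 0.1154, 0.083]
tool_rot: [[-0.99, 0.141, 0.001], [0.141, 0.99, -0.0], [-0.001, -0.0, -1.0]]
contact_force: [-0.4, -1.8, 5.2]
finger_gap: 0.0471
grasp_force: 15.0
eef_pos: [0.5005, 0.115, 0.1869]
tool_rot: [[-0.99, 0.141, -0.001], [0.141, 0.99, -0.001], [0.001, -0.001, -1.0]]
contact_force: [-0.1, -0.8, -0.4]
finger_gap: 0.0473
grasp_force: 15.0
[ 52.  254.3  95.7]
```

```bash
python3 -m jog '[[40,5,20,0,0,0,0],[40,7.5,37,0,0,0,0],[40,7.5,37,0,0,0,0],[40,7.5,37,0,0,0,0],[40,7.5,37,0,0,0,0],[40,7.5,37,0,0,0,0],[40,7,35,0,0,0,0],[40,2.5,14,0,0,0,0]]' >/dev/null
python3 -m jog '[[40,0,0,10,0,0,0],[40,0,0,20,0,0,0],[40,0,0,22,0,0,0],[40,0,0,20,0,0,0],[40,0,0,12,0,0,0],[40,0,0,5,0,0,0],[40,0,0,0,0,0,0],[40,0,0,0,0,0,0]]'|head -4
python3 - <<'E'
from h import *
print(to_tool((.4847,.374,.0301)))
E
```

```text
time_s: 31.63
eef_pos: [0.4852, 0.374, 0.0986]
tool_rot: [[-0.99, 0.141, -0.0], [0.141, 0.99, -0.0], [0.0, -0.0, -1.0]]
contact_force: [-0.2, -0.6, -0.5]
[ 0.5 -0.   7.5]
```

```bash
python3 -m jog '[[40,0,0,4,0,0,0],[40,0,0,2.5,0,0,0],[40,0,0,0,0,0,0],[46,0,0,0,0,0,0],[52,0,0,0,0,0,0],[60,0,0,0,0,0,0],[68,0,0,0,0,0,0],[68,0,0,0,0,0,0]]'|head -4
python3 -m jog '[[68,0,0,-15,0,0,0],[68,0,0,-30,0,0,0],[68,0,0,-35,0,0,0],[68,0,0,-35,0,0,0],[60,0,0,-35,0,0,0],[60,0,0,-35,0,0,0],[60,0,0,-20,0,0,0],[60,0,0,0,0,0,0]]' |head -2
python3 - <<'E'
from h import *
s=snap('wrist','w15.png');P=cloud(s)
for n,z,c in(('vio',.051,(.485,.374)),('grn',.057,(.608,.357)),('red',.051,(.546,.365))): print(n,rect(P,z-.004,z+.005,c,.033))
E
python3 -m jog '[[60,-25,-24.5,0,0,0,3.28],[60,-25,-24.5,0,0,0,3.28],[60,-25,-24.5,0,0,0,3.28],[60,-25,-24.5,0,0,0,3.28],[60,-25,-24.5,0,0,0,3.28],[60,-25,-24.5,0,0,0,3.28],[60,-25,-24.5,0,0,0,3.28],[60,-25,-24.5,0,0,0,3.28]]' |sed -n 2p
python3 -m jog '[[60,-25,-24.5,0,0,0,3.28],[60,-25,-24.5,0,0,0,3.28],[60,-25,-24.5,0,0,0,3.28],[60,-25,-24.5,0,0,0,3.28],[60,-25,-24.5,0,0,0,3.28],[60,-25,-24.5,0,0,0,3.28],[60,-25,-24.5,0,0,0,3.28],[60,-25,-24.5,0,0,0,3.28]]' |sed -n 2p
python3 -m jog '[[60,0,0,0,0,0,7],[60,0,0,0,0,0,7],[60,0,0,0,0,0,7],[60,0,0,0,0,0,7],[60,0,0,0,0,0,7],[60,0,0,0,0,0,7],[60,0,0,0,0,0,7],[60,0,0,0,0,0,7]]' |sed -n 2,3p
python3 - <<'E'
from h import *
st();print(np.round(ctrl.state()['joints'],1))
E
```

```text
time_s: 32.3
eef_pos: [0.4852, 0.3743, 0.0924]
tool_rot: [[-0.99, 0.14, 0.0], [0.14, 0.99, 0.0], [-0.0, 0.0, -1.0]]
contact_force: [0.1, 0.1, 0.1]
time_s: 32.97
eef_pos: [0.4858, 0.3764, 0.3038]
vio ((0.4852, 0.374), array([42.3, 41.9]), 20.9, array([0.4844, 0.374 , 0.0515]), 1320)
grn ((0.6076, 0.3586), array([50. , 51.4]), 81.8, array([0.6054, 0.3588, 0.0571]), 1434)
red ((0.5465, 0.3652), array([41.6, 42.2]), 81.3, array([0.5454, 0.3653, 0.0514]), 1147)
eef_pos: [0.6067, 0.1228, 0.2959]
eef_pos: [0.6048, -0.1545, 0.2959]
eef_pos: [0.605, -0.1527, 0.2958]
tool_rot: [[0.452, 0.892, -0.003], [0.892, -0.452, 0.001], [-0.001, -0.003, -1.0]]
35.0167 [ 0.605  -0.1527  0.2958] [[0.452, 0.892, -0.003], [0.892, -0.452, 0.001], [-0.001, -0.003, -1.0]] [ 0.1 -0.6 -0.8] 0.0597 0.0
[ 24.   24.4 -20.8  95.6   9.6  61.8 -26.5]
```

All three samples stand in the tray. Now to the dial.

```bash
python3 -m jog '[[60,-20,-16,0,0,0,0],[60,-30,-24,0,0,0,0],[60,-30,-24,0,0,0,0],[60,-30,-24,0,0,0,0],[60,-26,-22,0,0,0,0],[60,-15,-12,0,0,0,0],[60,0,0,0,0,0,7],[60,0,0,0,0,0,7]]' |sed -n 2p
python3 -m jog '[[60,0,0,0,0,0,7],[60,0,0,0,0,0,7],[60,0,0,0,0,0,7],[60,0,0,0,0,0,7],[60,0,0,0,0,0,7],[60,0,0,0,0,0,7],[60,0,0,0,0,0,7],[60,0,0,0,0,0,7]]' |sed -n 2,3p
python3 -m jog '[[60,0,0,0,0,0,7],[60,0,0,0,0,0,7],[60,0,0,0,0,0,7],[60,0,0,0,0,0,7],[60,0,0,0,0,0,7],[60,0,0,0,0,0,7],[60,0,0,0,0,0,7],[60,0,0,0,0,0,6]]' |sed -n 2,3p
python3 -m jog '[[60,0,0,0,0,0,0],[60,0,0,0,0,0,0]]' >/dev/null
python3 - <<'E'
from h import *
st();print(np.round(ctrl.state()['joints'],1))
s=snap('wrist','w16.png');P=cloud(s);np.save('w16.npy',P)
print('bar',rect(P,.1015,.108,(.428,-.233),.035));print('btn',rect(P,.079,.086,(.418,-.336),.02))
q=P[(P[...,2]>.055)&(P[...,2]<.064)&(np.abs(P[...,0]-.42)<.12)&(np.abs(P[...,1]+.285)<.14)];print('printer',cv2.minAreaRect((q[:,:2]*1000).astype(np.float32)))
E
```

```text
eef_pos: [0.4268, -0.2342, 0.2963]
eef_pos: [0.4283, -0.233, 0.2961]
tool_rot: [[0.993, -0.12, -0.002], [-0.12, -0.993, 0.001], [-0.002, -0.001, -1.0]]
eef_pos: [0.4283, -0.233, 0.2961]
tool_rot: [[0.471, -0.882, -0.002], [-0.882, -0.471, 0.001], [-0.002, 0.002, -1.0]]
37.1833 [ 0.4286 -0.2331  0.2964] [[0.479, -0.878, -0.002], [-0.878, -0.479, 0.001], [-0.001, 0.001, -1.0]] [ 0.4 -0.3  0. ] 0.0604 0.0
[  25.3   10.3   -4.6  114.2    1.    55.6 -131.2]
bar ((0.4279, -0.2344), array([13.9, 41.6]), 24.2, array([ 0.4284, -0.2354,  0.1041]), 716)
btn ((0.4174, -0.3384), array([27. , 27.3]), 43.8, array([ 0.4178, -0.3385,  0.0821]), 868)
printer ((447.6328125, -286.57818603515625), (207.9664764404297, 163.78224182128906), 84.19711303710938)
```

View pics/w16.png

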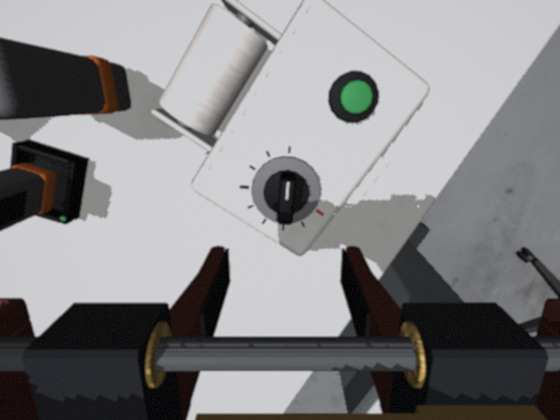

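Wrist view 16: the dial bar is centred at (287,195) with its white line pointing up, at the eighth mark from the red one at (320,212), so it's at stop 8. The button is at (356,97). Align, descend and grip the bar.

```bash
python3 -m jog '[[60,0,0,0,0,0,4.4],[60,0,0,0,0,0,0],[60,0,0,0,0,0,0]]' >/dev/null
python3 - <<'E'
from h import *
print(to_tool((.4279,-.2344,.0975)))
E
```

```text
[  0.6   1.5 138.5]
```

```bash
python3 -m jog '[[50,0.6,1.2,10,0,0,0],[50,0,0,25,0,0,0],[50,0,0,30,0,0,0],[50,0,0,30,0,0,0],[50,0,0,22,0,0,0],[50,0,0,13,0,0,0],[50,0,0,7,0,0,0],[50,0,0,0,0,0,0]]' |sed -n 2,4p
python3 -m jog '[[40,0,0,0,0,0,0],[30,0,0,0,0,0,0],[20,0,0,0,0,0,0],[15,0,0,0,0,0,0],[8,0,0,0,0,0,0],[8,0,0,0,0,0,0],[8,0,0,0,0,0,0],[8,0,0,0,0,0,0]]' 30
python3 - <<'E'
from h import *
print(to_tool((.4279,-.2344,.097)))
E
```

```text
eef_pos: [0.4273, -0.234, 0.1584]
tool_rot: [[0.409, -0.913, -0.003], [-0.913, -0.409, 0.001], [-0.003, 0.002, -1.0]]
contact_force: [0.4, 0.4, -0.5]
time_s: 38.82
eef_pos: [0.4283, -0.2347, 0.1606]
tool_rot: [[0.407, -0.913, -0.0], [-0.913, -0.407, -0.0], [0.0, 0.0, -1.0]]
contact_force: [-2.1, -1.0, 5.5]
finger_gap: 0.0136
grasp_force: 30.0
[-0.4  0.2  2.6]
```

Gripped (13.6 mm). Turning 150° counter-clockwise.

```bash
python3 -m jog '[[8,0,0,0,0,0,-4],[8,0,0,0,0,0,-6],[8,0,0,0,0,0,-6],[8,0,0,0,0,0,-6],[8,0,0,0,0,0,-6],[8,0,0,0,0,0,-6],[8,0,0,0,0,0,-6],[8,0,0,0,0,0,-6]]'
python3 -m jog '[[8,0,0,0,0,0,-6],[8,0,0,0,0,0,-6],[8,0,0,0,0,0,-6],[8,0,0,0,0,0,-6],[8,0,0,0,0,0,-6],[8,0,0,0,0,0,-6],[8,0,0,0,0,0,-6],[8,0,0,0,0,0,-6]]'
```

```text
time_s: 39.48
eef_pos: [0.4285, -0.2345, 0.1606]
tool_rot: [[0.942, -0.337, 0.0], [-0.337, -0.942, -0.0], [0.0, 0.0, -1.0]]
contact_force: [-1.5, 1.6, 5.1]
finger_gap: 0.0141
grasp_force: 30.0
time_s: 40.15
eef_pos: [0.4285, -0.2341, 0.1606]
tool_rot: [[0.88, 0.474, 0.0], [0.474, -0.88, 0.0], [0.0, -0.0, -1.0]]
contact_force: [-2.3, 2.6, 7.5]
finger_gap: 0.0136
grasp_force: 30.0
```

```bash
python3 -m jog '[[8,0,0,0,0,0,-7],[8,0,0,0,0,0,-7],[8,0,0,0,0,0,-7],[8,0,0,0,0,0,-7],[8,0,0,0,0,0,-7],[8,0,0,0,0,0,-7],[8,0,0,0,0,0,-7],[8,0,0,0,0,0,-7]]' >/dev/null
python3 -m jog '[[8,0,0,0,0,0,0],[8,0,0,0,0,0,0],[8,0,0,0,0,0,0],[8,0,0,0,0,0,0],[15,0,0,0,0,0,0],[20,0,0,0,0,0,0],[30,0,0,0,0,0,0],[50,0,0,0,0,0,0]]'
python3 -m jog '[[50,0,0,-8,0,0,0],[50,0,0,-20,0,0,0],[50,0,0,-30,0,0,0],[50,0,0,-30,0,0,0],[50,0,0,-30,0,0,0],[50,0,0,-20,0,0,0],[50,0,0,0,0,0,0],[50,0,0,0,0,0,0]]' >/dev/null
python3 - <<'E'
from h import *
st();print(np.round(ctrl.state()['joints'],1))
s=snap('wrist','w17.png');P=cloud(s)
print('bar',rect(P,.1015,.108,(.428,-.2345),.035));print('btn',rect(P,.079,.086,(.4174,-.3384),.02))
print(to_tool((.4174,-.3384,.082),.080))
E
```

```text
time_s: 41.48
eef_pos: [0.4284, -0.2345, 0.1601]
tool_rot: [[0.104, 0.995, 0.0], [0.995, -0.104, 0.0], [0.0, 0.0, -1.0]]
contact_force: [1.1, 0.1, 0.0]
finger_gap: 0.0297
grasp_force: 0.0
42.15 [ 0.4288 -0.2346  0.2994] [[0.104, 0.995, 0.002], [0.995, -0.104, -0.002], [-0.002, 0.002, -1.0]] [ 0.2  0.3 -0.8] 0.0503 0.0
[ 60.6  14.9 -45.2 111.9  12.5  57.9   3.7]
bar ((0.4272, -0.2338), array([41.3, 13.9]), 84.4, array([ 0.4274, -0.2326,  0.1041]), 699)
btn ((0.4165, -0.3384), array([26.7, 25.9]), 83.9, array([ 0.4168, -0.3367,  0.0823]), 497)
[-104.4    0.2  136.2]
```

View pics/w17.png

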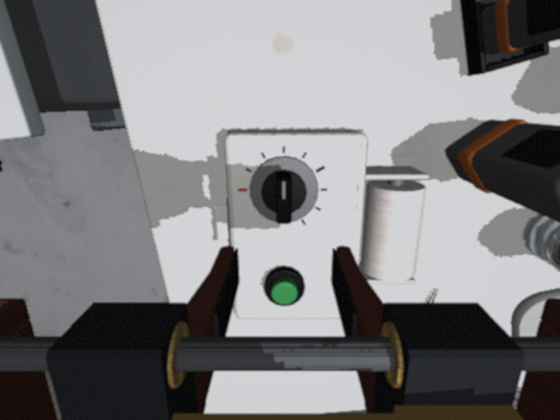

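The picture shows the dial at (285,190) with its white line pointing up, three clicks clockwise of the red mark at (243,190): stop 3. Next I'll close the fingers and press the green button at (284,290).

```bash
python3 -m jog '[[0,-15,0,0,0,0,0],[0,-30,0,0,0,0,0],[0,-30,0,0,0,0,0],[0,-22,0,0,0,0,0],[0,-7.3,0.5,0,0,0,0],[0,0,0,0,0,0,0],[0,0,0,0,0,0,0],[0,0,0,0,0,0,0]]' |sed -n 2p
python3 -m jog '[[0,0,0,20,0,0,0],[0,0,0,30,0,0,0],[0,0,0,30,0,0,0],[0,0,0,25,0,0,0],[0,0,0,15,0,0,0],[0,0,0,8,0,0,0],[0,0,0,0,0,0,0],[0,0,0,0,0,0,0]]'
python3 - <<'E'
from h import *
print(to_tool((.417,-.3384,.082),.080))
E
```

```text
eef_pos: [0.4184, -0.3362, 0.2977]
time_s: 43.53
eef_pos: [0.4186, -0.3375, 0.1707]
tool_rot: [[0.102, 0.995, 0.0], [0.995, -0.102, 0.0], [0.0, 0.0, -1.0]]
contact_force: [-0.4, 0.1, -0.2]
finger_gap: 0.0005
grasp_force: 0.0
[-1.1 -1.6  8.7]
```

```bash
python3 -m jog '[[0,-1,-1.5,6,0,0,0],[0,0,0,4,0,0,0],[0,0,0,3,0,0,0],[0,0,0,2,0,0,0],[0,0,0,0,0,0,0],[0,0,0,0,0,0,0]]'
```

```text
time_s: 44.03
eef_pos: [0.417, -0.3395, 0.1563]
tool_rot: [[0.104, 0.995, 0.001], [0.995, -0.104, -0.002], [-0.001, 0.001, -1.0]]
contact_force: [-1.8, 1.1, 8.8]
finger_gap: 0.0005
grasp_force: 4.7
```

```bash
python3 -m jog '[[0,0,0,1,0,0,0],[0,0,0,1,0,0,0],[0,0,0,0,0,0,0],[0,0,0,0,0,0,0]]' | sed -n 2,4p
python3 -m jog '[[0,0,0,-10,0,0,0],[0,0,0,-25,0,0,0],[0,0,0,-35,0,0,0],[0,0,0,-35,0,0,0],[0,0,0,-35,0,0,0],[0,0,0,0,0,0,0],[0,0,0,0,0,0,0],[0,0,0,0,0,0,0]]' | sed -n 2,4p
python3 - <<'E'
from h import *
P=cloud(snap('wrist','w18.png'))
print('bar',rect(P,.1015,.108,(.428,-.2345),.035));print('btn',rect(P,.079,.086,(.4174,-.3384),.02))
T=cloud(snap('top','t18.png'))
for n,z,c in(('vio',.051,(.482,.371)),('grn',.057,(.604,.355)),('red',.051,(.544,.362)),('scan',.131,(.655,-.105))): print(n,rect(T,z-.006,z+.006,c,.03))
E
```

```text
eef_pos: [0.4172, -0.3395, 0.1559]
tool_rot: [[0.104, 0.995, 0.001], [0.995, -0.104, -0.003], [-0.003, 0.001, -1.0]]
contact_force: [-6.7, 3.5, 25.7]
eef_pos: [0.4158, -0.339, 0.2925]
tool_rot: [[0.104, 0.995, -0.001], [0.995, -0.104, 0.0], [-0.0, -0.001, -1.0]]
contact_force: [-0.1, 0.4, 0.5]
bar ((0.4271, -0.234), array([41.6, 13.5]), 84.6, array([ 0.4273, -0.2337,  0.1041]), 1025)
btn ((0.4167, -0.338), array([26.6, 26.7]), 85.3, array([ 0.4166, -0.3375,  0.0822]), 677)
vio ((0.4848, 0.369), array([43.5, 40. ]), 88.7, array([0.4844, 0.37  , 0.0496]), 133)
grn ((0.6063, 0.3532), array([50.8, 50. ]), 0.5, array([0.6043, 0.3542, 0.0561]), 180)
red ((0.5548, 0.342), array([31.7, 12.4]), 34.2, array([0.5551, 0.3433, 0.0494]), 33)
scan ((0.6542, -0.1071), array([33.4, 42.1]), 11.7, array([ 0.6535, -0.1072,  0.1305]), 129)
```

View pics/t18.png

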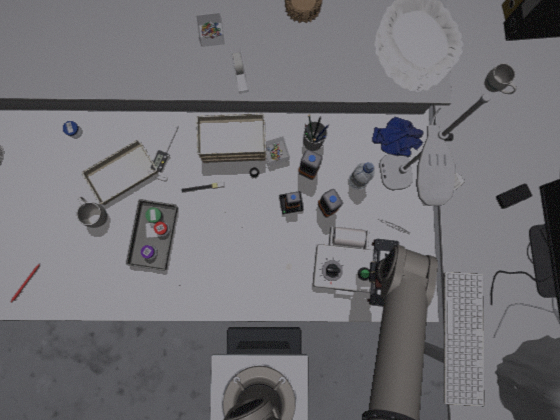

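Red has been knocked aside inside the tray (now at (161,229)). Checking its position.

```bash
python3 - <<'E'
from h import *
a=np.radians(-8.2);ex=np.array([np.cos(a),np.sin(a)]);ey=np.array([-ex[1],ex[0]])
for nm in('top','side'):
    s=snap(nm,nm+'19.png');Q=cloud(s);h=cv2.cvtColor(s['color'],cv2.COLOR_RGB2HSV);H=h[...,0];sat=(h[...,1]>100)&(h[...,2]>40)&(abs(Q[...,0]-.546)<.14)&(abs(Q[...,1]-.365)<.09)
    for n,m in(('vio',(H>125)&(H<155)),('grn',(H>45)&(H<85)),('red',(H>172)|(H<6))):
        q=Q[sat&m];print(nm,n,len(q),rect(Q[sat&m][None],.03,.08,q.mean(0),.05),'local',((q.mean(0)[:2]-[.546,.365])@np.c_[ex,ey]).round(3),'zrange',q[:,2].min().round(3),q[:,2].max().round(3))
E
```

```text
top vio 83 ((0.4839, 0.37), array([40.6, 40.2]), 26.0, array([0.4816, 0.3682, 0.0501]), 83) local [-0.063 -0.005] zrange 0.043 0.057
top grn 40 ((0.6023, 0.3548), array([38.1, 46.5]), 1.4, array([0.6008, 0.3437, 0.0562]), 40) local [ 0.057 -0.005] zrange 0.05 0.062
top red 95 ((0.5617, 0.3312), array([40.7, 42.5]), 2.9, array([0.5613, 0.329 , 0.0502]), 92) local [ 0.021 -0.032] zrange 0.023 0.059
side vio 91 ((0.487, 0.3739), array([38.7, 44.3]), 49.9, array([0.4932, 0.3682, 0.0495]), 88) local [-0.057 -0.001] zrange 0.007 0.056
side grn 113 ((0.6109, 0.3578), array([45.1, 48.7]), 25.4, array([0.6151, 0.347 , 0.056 ]), 113) local [ 0.07  -0.002] zrange 0.047 0.061
side red 130 ((0.5665, 0.3338), array([42. , 42.4]), 18.7, array([0.5696, 0.3293, 0.0493]), 129) local [ 0.026 -0.031] zrange 0.004 0.057
```

The red jar still stands upright on the tray floor, at about (+23, −30) mm from the tray centre and within limits. Everything else is in place, so I'm handing in.

```bash
python3 -c "
from workcell import ctrl
print(ctrl.finish_job())"
```

```text
the job is handed in; nothing more can be done
None
```

I scanned the violet, green and red samples in order and set the dial to 3. I then pressed print, stood all three samples upright in the tray, returned the scanner to its dock and handed the job in; the hand-in gave no verdict, and I counted the green pot as a sample by its size and place because its label reads "FETT" with no visible bar code.

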